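# Load the block heater and hold its hood ajar

### The arm

A 6-joint arm with a two-finger parallel gripper is mounted at the origin on the work surface. World frame = base frame: x ahead of the robot, y to its left, z up, the work surface at z = 0. Lengths are in m, angles in rad, forces in N, time in s.
With the tool pointing down it reaches from about 0.3 to 0.775 m from the base axis. Payload 14.6 kg.
Tool frame: the origin (TCP) lies midway between the tips of the shut fingers; the grasp point (between the pads) lies 19 mm behind it; z points along the fingers, y is the line along which they close (so a half turn about z gives the same grasp; the last joint's range is limited). The gripper opens to 94 mm and grips with 3 to 60 N. Pads are 16 mm wide; open, the fingers measure 119 mm over their backs; the gripper's body (75 mm by 177 mm) begins 78 mm behind the grasp point.
Start: joints at [-1.374, 0.3, 1.521, -0, 1.321, -0.067], TCP at [0.143, -0.531, 0.205] pointing down, gripper open.
Joint ranges: [-3.03, 3.03], [-0.79, 2.21], [0.23, 2.52], [-1.04, 4.18], [0, 3.07], [-2.55, 2.55]. Speed limits (rad/s): [2.22, 2.22, 2.57, 3.14, 3.14, 3.14].

### API

Orientations are given as [roll, pitch, yaw] about the fixed x, y, z axes, in that order (R = Rz(yaw) Ry(pitch) Rx(roll)).
In Python, from station import telemetry, optics, ctrl gives the robot as it stands.
- The arm moves only by the tool carry_out, never from a script. Its argument "plan" is a list that holds one entry, the list of rows, each a list of 7 numbers: the shift along the tool's x, y, z in mm, then the turn, a rotation vector about the tool's x, y, z in rad, then the finger opening in mm, from 0 to 94. A call has 1 to 20 rows; each row shifts and turns the commanded pose from where the row before left it, along the tool's axes as they then stand; what a row does not reach is not made up. A row lasts 1/12 s, in which the tool goes at most 41.7 mm and 7.16 degrees, less where a joint would pass 70% of its speed; a pose out of reach is approached as far as the arm can. A call with a gripper value outside its range is refused whole. The fingers move at their own pace and stop on an object; "squeeze" is the grip in N (left out, the last holds). Time passes only in rows, so rows that do not move let the fingers close. It gives the time, the measured TCP pose, the force, the opening and the grip force at its end, in the units of the state.
- telemetry.get_obs(): the state, without advancing time (a new reading comes with each control period).
- optics.camera(name): name is "side" or "top" or "wrist"; returns a dict with "pixels" (480x640x3 uint8, red, green, blue), "intrinsics" (3x3 intrinsics, pixels), "origin" and "rotation" of the camera in the world. Camera axes: x right, y down, z forward; pixel columns grow to the right and rows downward; lengths in m; the calibration is good to about 2 mm. A picture is of the moment at which its call begins. There is no depth.
- ctrl.hand_in(): hands the job in; it is judged then, once.
The state is a dict: "time_s": time; "qpos": joint angles; "joint_vel": joint speeds; "tau": joint torques, N m; "ee_pos": TCP position; "eef_rot": TCP orientation; "force": force on the tool from outside, world axes, zero at the start; "moment": the same for the moment, N m; "grip_width": finger opening in m; "grip_force": force on a finger pad.
Only numpy, scipy, OpenCV 4.12 (cv2) and the standard library are available. Lean on these libraries where they do the work, as an engineer would, in place of code of your own. Each camera call takes 0.05 s, during which the arm holds its last target. There are 200 camera calls.

### The job

Move the two red-capped tubes from the rack into free wells of the block heater, each pushed fully down into its well. Then swing the heater's clear hood down from its rest until it is open about 30 degrees (0 is shut) and keep holding it there, without ever letting it drop, so that I can lead the temperature probe in under its front edge; it falls shut by itself, so you finish while still holding it. Leave the blue-capped tubes and everything else on the bench where they are.

Things in the scene. Friction and masses are not known exactly. Their poses are not given: they have to be found in the camera images.
- heater: dry block heater, cream housing 280 mm (x) by 210 mm (y), fixed; origin: centre of its underside on the bench, its -x side (sloped navy panel) faces roughly the robot, z up. The deck is 88 mm above the bench; in it sits a bare aluminium block with 12 round wells in three rows at x = +23 (front), +45 and +67 mm (back), each row at y = +33, +11, -11, -33 mm.
- block (a point): centre of the top of the heater's aluminium block, 76 mm (x) by 95 mm (y), 92 mm above the bench, at heater x = +45 mm, y = 0. Wells: 14 mm wide, chamfered, 48 mm deep (floor 44 mm above the bench); a tube fully down stands 32 mm out. Two blue-capped tubes stand in the back row (y = +11 and -33 mm); the other wells are free.
- well1 (a point): centre of the mouth of the front-row well at y = +33 mm of the heater, 92 mm above the bench
- well2 (a point): the same for the front-row well at y = +11 mm
- well3 (a point): the same for the front-row well at y = -11 mm
- well4 (a point): the same for the front-row well at y = -33 mm
- hood (a joint): opening angle of the hood, rad: 0 shut, growing as its front edge rises. It starts at or falls back to its stop at 1.83 (105 degrees), kept there by its weight; below about 1.25 it falls shut. 30 degrees is 0.52. Low friction, no spring; 0.5 to 0.95 kg, needing 2 to 4 N upward at the handle at 30 degrees. A clear bluish bottomless box 180 mm front to back, 200 wide, 40 deep, navy edges.
- hood_handle (a point): middle of the black round bar handle on the hood's front wall: 10 mm thick, 120 mm long, parallel to the hinge, a post 55 mm either side of the middle, 30 mm clear between bar and wall. Shut, it lies 215 mm in front of the hinge (heater -x) and 20 mm above it, and turns about it with the hood; at the stop it is 74 mm behind and 203 mm above the hinge, topmost, free to be pinched from above.
- hood_hinge (a point): middle of the hood's hinge axis at the back of the heater: heater x = +135 mm, y = 0, 90 mm above the bench; the axis is parallel to the heater's y; the hood opens by turning its front edge up and back (towards heater +x)
- rack: green plastic tube rack 90 mm (x) by 140 mm (y), 50 mm high, fixed; origin: centre of its underside. 2 rows (x = -18 and +18 mm) of 4 square 14 mm places (y = -45, -15, +15, +45 mm); tubes stand on its floor 5 mm above the bench; the top plate is 50 mm above the bench. Two red and two blue tubes stand in it, in any arrangement, neighbours in one row 60 mm apart.
- red_tube1: one of the two tubes to move, alike: lightly frosted sample tube with a red cap: 12 mm diameter, round bottom, 80 mm long over all, 18 g; the cap is 15 mm in diameter and takes the top 14 mm (66 to 80 mm above the bottom). Origin: centre of the bottom tip; z runs up the tube. At the start it stands upright in a place of the green rack, bottom 5 mm above the bench.
- red_tube2: one of the two tubes to move, alike: lightly frosted sample tube with a red cap: 12 mm diameter, round bottom, 80 mm long over all, 18 g; the cap is 15 mm in diameter and takes the top 14 mm (66 to 80 mm above the bottom). Origin: centre of the bottom tip; z runs up the tube. At the start it stands upright in a place of the green rack, bottom 5 mm above the bench.
- blue_tube1: bystander: lightly frosted sample tube with a blue cap: 12 mm diameter, round bottom, 80 mm long over all, 18 g; the cap is 15 mm in diameter and takes the top 14 mm (66 to 80 mm above the bottom). Origin: centre of the bottom tip; z runs up the tube. At the start it stands upright in a place of the green rack, bottom 5 mm above the bench.
- blue_tube2: bystander: lightly frosted sample tube with a blue cap: 12 mm diameter, round bottom, 80 mm long over all, 18 g; the cap is 15 mm in diameter and takes the top 14 mm (66 to 80 mm above the bottom). Origin: centre of the bottom tip; z runs up the tube. At the start it stands upright in a place of the green rack, bottom 5 mm above the bench.
- blue_tube3: bystander: lightly frosted sample tube with a blue cap: 12 mm diameter, round bottom, 80 mm long over all, 18 g; the cap is 15 mm in diameter and takes the top 14 mm (66 to 80 mm above the bottom). Origin: centre of the bottom tip; z runs up the tube. At the start it stands in a back-row well of the heater block; it stays there.
- blue_tube4: bystander: lightly frosted sample tube with a blue cap: 12 mm diameter, round bottom, 80 mm long over all, 18 g; the cap is 15 mm in diameter and takes the top 14 mm (66 to 80 mm above the bottom). Origin: centre of the bottom tip; z runs up the tube. At the start it stands in a back-row well of the heater block; it stays there.
- flask: bystander: clear culture flask lying flat, about 165 by 80 by 37 mm with a red screw cap; origin under its middle
- medium_bottle: bystander: pink medium bottle, 72 mm in diameter, 165 mm tall, orange cap; origin at the centre of its underside
- logger: bystander: yellow hand-held temperature logger, 110 by 62 by 22 mm, lying on the bench; origin under its middle
- marker: bystander: marker pen with a black cap, 130 mm long, 13 mm thick, lying on the bench; origin under its middle

How it is judged:
By the outcome, as a careful person would: the job done as asked, in the order asked, and still so for the second after the job is handed in, while the arm keeps its last pose, push and grip.
It also fails if it takes over 72 s, if anything falls off the work surface, if the arm or the gripper's body presses on something with over 40 N, if the wrist force passes 120 N, or if a joint passes its speed limit or range.

## Working session

There is one attempt and no reset: what is moved stays moved. The work goes in short steps, Python scripts to look and compute and a tool call to move; the robot and the scene stay as the last step left them, time stands still between calls to the robot, and variables do not carry over. Pictures are saved under pics/ and viewed, at most 10 in all, crops included, and the job is handed in when it is done.

Besides the shell and the picture viewer there is one more tool, called after ">>>" as name(argument=value, ...) on one line, values as JSON. carry_out: Moves the arm, as the interface text tells. Its arguments: {"type":"object","properties":{"plan":{"type":"array","items":{"type":"array","items":{"type":"array","items":{"type":"number"}}}},"squeeze":{"type":"number"}},"required":["plan"]}

```bash
mkdir -p pics; ls; python3 - <<'E'
from station import telemetry, optics
import cv2,json,numpy as np
np.set_printoptions(precision=4,suppress=True)
for n in("top","side"):
    c=optics.camera(n); cv2.imwrite(f"pics/{n}0.png",c["pixels"][:,:,::-1])
    np.savez(f"pics/{n}0.npz",**c)
    print(n,c["intrinsics"],c["origin"],c["rotation"])
print(telemetry.get_obs())
E
```

```text
pics
top [[491.0768   0.     313.4479]
 [  0.     491.0768 240.3395]
 [  0.       0.       1.    ]] [0.4451 0.0303 1.096 ] [-3.0761 -0.0248 -1.5705]
side [[461.7197   0.     311.283 ]
 [  0.     461.7197 247.1957]
 [  0.       0.       1.    ]] [0.3657 0.8453 0.7253] [-2.2206 -0.0027 -2.9796]
{'time_s': 0.1, 'qpos': array([-1.3736,  0.3004,  1.5215,  0.    ,  1.3207, -0.0666]), 'joint_vel': array([ 0.0007, -0.0028,  0.0011,  0.0003, -0.0011,  0.    ]), 'tau': array([  0.0015, -53.2639, -35.328 ,   0.0709,   0.0235,  -0.0001]), 'ee_pos': array([ 0.1434, -0.5308,  0.205 ]), 'eef_rot': array([-3.1406, -0.0001,  0.2638]), 'force': array([ 0.3779,  0.5178, -0.3413]), 'moment': array([ 0.0109, -0.0298, -0.0056]), 'grip_force': 0.0, 'grip_width': 0.09429916058811137}
```

View pics/top0.png

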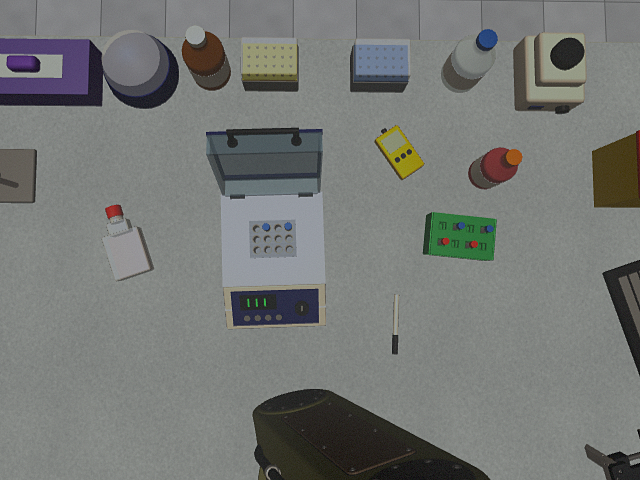

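View pics/side0.png

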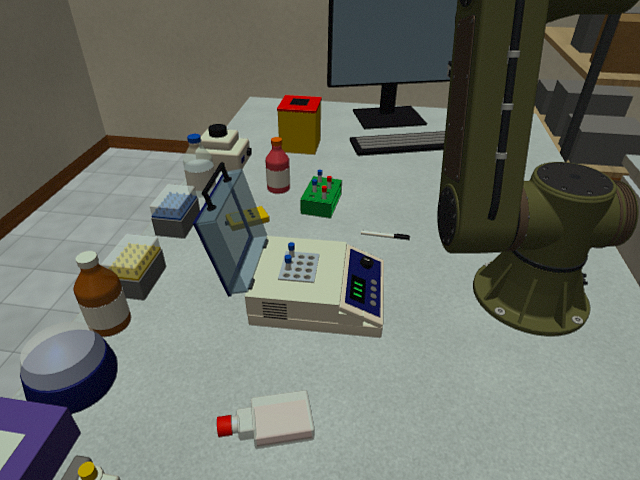

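The top view shows the heater at about columns 220–325, rows 190–328, with the hood's bar at row 131. The rack is at columns 425–496, rows 212–261, with red caps near (445,241) and (474,244). I'll enlarge both.

```bash
python3 - <<'E'
import cv2,numpy as np
im=cv2.imread("pics/top0.png")
a=cv2.resize(im[205:268,418:503],None,fx=5,fy=5,interpolation=cv2.INTER_CUBIC) # 425x315
b=cv2.resize(im[212:265,240:305],None,fx=5,fy=5,interpolation=cv2.INTER_CUBIC) #325x265
c=np.zeros((600,800,3),np.uint8); c[:315,:425]=a; c[:265,440:765]=b
d=cv2.resize(im[120:200,200:330],None,fx=3.4,fy=3.4,interpolation=cv2.INTER_CUBIC); c[325:325+d.shape[0],:d.shape[1]]=d
e=cv2.resize(im[275:335,215:335],None,fx=2.8,fy=2.8,interpolation=cv2.INTER_CUBIC); c[400:400+e.shape[0],450:450+e.shape[1]]=e
cv2.imwrite("pics/crop0.png",c)
E
```

```text
(no output)
```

View pics/crop0.png

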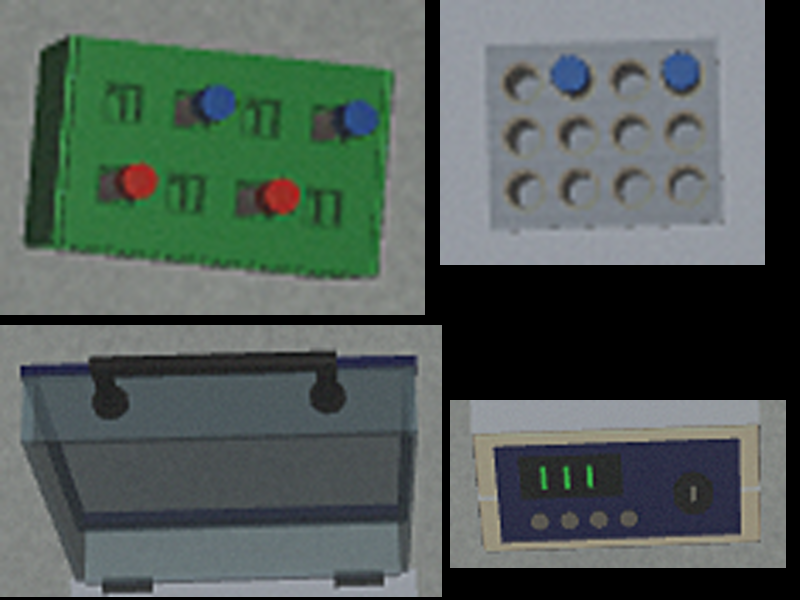

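```bash
cat > h.py <<'E'
import numpy as np, cv2
from scipy.spatial.transform import Rotation as R
from scipy.optimize import least_squares
np.set_printoptions(precision=4,suppress=True)
def rot(e): return R.from_euler('xyz',e).as_matrix()
def proj(c,P):
    q=(np.atleast_2d(P)-c["origin"])@rot(c["rotation"]); q=q@c["intrinsics"].T
    return q[:,:2]/q[:,2:]
def back(c,uv,z):
    uv=np.atleast_2d(uv); d=np.c_[uv,np.ones(len(uv))]@np.linalg.inv(c["intrinsics"]).T@rot(c["rotation"]).T
    return c["origin"]+d*((z-c["origin"][2])/d[:,2])[:,None]
def w(pose,L):
    L=np.atleast_2d(L); x,y,t=pose; C,S=np.cos(t),np.sin(t)
    return np.c_[x+C*L[:,0]-S*L[:,1],y+S*L[:,0]+C*L[:,1],L[:,2]]
def fit(c,L,uv,p0=(.5,0,0)):
    r=least_squares(lambda p:(proj(c,w(p,L))-uv).ravel(),p0,loss='soft_l1')
    return r.x,(proj(c,w(r.x,L))-uv)
E
python3 - <<'E'
from h import *
c=dict(np.load("pics/top0.npz"))
f=lambda a,ox,oy,x0,y0,s:(np.array(a,float)-[ox,oy]+.5)/s-.5+[x0,y0]
rk=f([(139,181),(282,196),(217,103),(360,118),(124,103),(262,118),(186,194),(324,208)],0,0,418,205,5)
mm=1e-3
L=np.array([(-18,45,85),(-18,-15,85),(18,15,85),(18,-45,85),(18,45,50),(18,-15,50),(-18,15,50),(-18,-45,50)])*mm
for n in (4,8):
    p,e=fit(c,L[:n],rk[:n],(.45,-.3,0)); print("rack",p,"\n",e)
print("caps",back(c,rk[:4],.085))
he=f([(523,82),(630,79),(523,135),(577,133),(630,131),(684,131),(525,190),(578,188),(631,186),(686,184),(486,46),(718,38),(722,222),(491,230),(570,75),(681,72)],440,0,240,212,5)
L=np.array([(67,33,92),(67,-11,92)]+[(45,y,92) for y in(33,11,-11,-33)]+[(23,y,92) for y in(33,11,-11,-33)]+[(83,47.5,92),(83,-47.5,92),(7,-47.5,92),(7,47.5,92),(67,11,124),(67,-33,124)])*mm
p,e=fit(c,L,he,(.45,.1,0)); print("heater",p,"\n",e)
print("wells",w(p,L[6:10]))
hd=f([(92,366),(335,362)],0,325,200,120,3.4)
print("bar ends",back(c,hd,.293)); print("pred handle",w(p,[[.209,0.06,.293],[.209,-.06,.293]]))
s=dict(np.load("pics/side0.npz")); r=fit(c,np.array([(-18,45,85),(-18,-15,85),(18,15,85),(18,-45,85)])*mm,rk[:4],(.45,-.3,0))[0]
print("side pred",proj(s,np.r_[w(p,L[14:]),w(r,[[-.018,.045,.085],[-.018,-.015,.085]])]))
print("yaws rack,heater",r[2],p[2])
im=cv2.imread("pics/side0.png")
hsv=cv2.cvtColor(im,cv2.COLOR_BGR2HSV)
for nm,m in (("red",cv2.inRange(hsv,(0,150,80),(8,255,255))),("blue",cv2.inRange(hsv,(105,150,60),(122,255,255)))):
    n,_,st,ce=cv2.connectedComponentsWithStats(m)
    print(nm,[(ce[i].round(1),st[i]) for i in range(1,n) if 20<st[i][4]<150 and 270<ce[i][0]<345])
E
```

```text
rack [ 0.5242 -0.3157 -0.1021] 
 [[-0.0004  0.0316]
 [-0.0504  0.021 ]
 [ 0.1002 -0.0249]
 [-0.0491 -0.0277]]
rack [ 0.5242 -0.316  -0.1026] 
 [[ 0.1842  0.0188]
 [ 0.1326  0.0224]
 [ 0.2921 -0.0295]
 [ 0.1412 -0.0181]
 [-0.1687  0.0758]
 [-0.224  -0.0108]
 [-0.1805 -0.0794]
 [-0.1991  0.0209]]
caps [[ 0.5109 -0.2691  0.085 ]
 [ 0.5048 -0.3288  0.085 ]
 [ 0.5436 -0.3024  0.085 ]
 [ 0.5375 -0.3624  0.085 ]]
heater [0.47   0.0879 0.0316] 
 [[-0.2259  0.0484]
 [-0.1053  0.0267]
 [ 0.0297  0.1663]
 [ 0.0114  0.2485]
 [ 0.1805  0.331 ]
 [ 0.1369  0.014 ]
 [-0.1139 -0.0855]
 [ 0.0829 -0.0101]
 [ 0.267   0.0657]
 [ 0.0385  0.1419]
 [-0.1072 -0.3253]
 [-0.1166 -0.046 ]
 [ 0.1581  0.1467]
 [-0.2574 -0.0321]
 [ 0.0104 -0.331 ]
 [ 0.0108 -0.3706]]
wells [[0.4919 0.1216 0.092 ]
 [0.4926 0.0997 0.092 ]
 [0.4933 0.0777 0.092 ]
 [0.494  0.0557 0.092 ]]
bar ends [[0.6777 0.1541 0.293 ]
 [0.6806 0.0358 0.293 ]]
pred handle [[0.677  0.1545 0.293 ]
 [0.6808 0.0346 0.293 ]]
side pred [[287.3999 255.5722]
 [290.8528 243.1646]
 [323.8082 186.0884]
 [328.8194 176.0389]]
yaws rack,heater -0.10210683259436278 0.03164084822096223
red [(array([275.6, 151.5]), array([272, 148,   7,   8,  22], dtype=int32)), (array([281.6, 158.7]), array([276, 152,  12,  13,  34], dtype=int32)), (array([323.6, 188.2]), array([322, 186,   5,   6,  24], dtype=int32))]
blue [(array([290.5, 245.3]), array([288, 243,   6,   8,  28], dtype=int32)), (array([287.4, 257.8]), array([285, 255,   6,   8,  34], dtype=int32))]
```

The fits are sub-pixel and agree with the side view: heater at (0.470, 0.088) yaw 0.032, rack at (0.524, −0.316) yaw −0.102. The red tubes are at (0.511, −0.269) and (0.505, −0.329). Now I'll move above the first red tube.

>>> carry_out(plan=[[[0, 0, 0, 0, 0, 0.122, 40], [0, 0, 0, 0, 0, 0.122, 40], [0, 0, 0, 0, 0, 0.122, 40], [21.2, -18.6, 0, 0, 0, 0, 40], [21.2, -18.6, 0, 0, 0, 0, 40], [21.2, -18.6, 0, 0, 0, 0, 40], [21.2, -18.6, 0, 0, 0, 0, 40], [21.2, -18.6, 0, 0, 0, 0, 40], [21.2, -18.6, 0, 0, 0, 0, 40], [21.2, -18.6, 0, 0, 0, 0, 40], [21.2, -18.6, 0, 0, 0, 0, 40], [21.2, -18.6, 0, 0, 0, 0, 40], [21.2, -18.6, 0, 0, 0, 0, 40], [21.2, -18.6, 0, 0, 0, 0, 40], [21.2, -18.6, 0, 0, 0, 0, 40], [21.2, -18.6, 0, 0, 0, 0, 40], [21.2, -18.6, 0, 0, 0, 0, 40], [21.2, -18.6, 0, 0, 0, 0, 40], [21.2, -18.6, 0, 0, 0, 0, 40], [0, 0, 0, 0, 0, 0, 40]]], squeeze=20)

```text
time_s: 1.77
ee_pos: [0.5139, -0.2667, 0.2048]
eef_rot: [-3.141, 0.0, -0.099]
force: [-1.2, 0.3, -0.1]
grip_width: 0.0405
grip_force: 0.0
```

```bash
cat >> h.py <<'E'
import json
def look(optics,name,f):
    c=optics.camera(name); cv2.imwrite(f"pics/{f}.png",c["pixels"][:,:,::-1]); np.savez(f"pics/{f}.npz",**c); return c
def obs(telemetry):
    o=telemetry.get_obs(); open("log.txt","a").write(json.dumps([list(map(float,o[k])) for k in("qpos","ee_pos","eef_rot")])+"\n")
    print("t",o["time_s"],"p",o["ee_pos"],"r",o["eef_rot"],"q",o["qpos"],"F",o["force"],"w",round(o["grip_width"],4),"g",o["grip_force"]); return o
def delta(o,p,rpy=None):   # shift (mm) in tool axes, rotvec, to reach target
    T=rot(o["eef_rot"]); print("shift",(np.array(p)-o["ee_pos"])@T*1e3, "rotvec",R.from_matrix(T.T@rot(rpy)).as_rotvec() if rpy is not None else "")
E
python3 - <<'E'
from h import *
from station import telemetry,optics
o=obs(telemetry); c=look(optics,"wrist","w1")
delta(o,[.5109,-.2691,.060],[np.pi,0,-.102])
print("cap tops",proj(c,[[.5109,-.2691,.085],[.5048,-.3288,.085],[.5436,-.3024,.085]]))
E
```

```text
t 1.7667 p [ 0.5139 -0.2667  0.2048] r [-3.1407  0.0003 -0.0991] q [-0.5423  0.3655  1.4356  0.0007  1.3412  1.1274] F [-1.2125  0.3264 -0.0558] w 0.0405 g 0.0
shift [ -2.6675   2.8062 144.8022] rotvec [-0.0009  0.0003  0.0029]
cap tops [[327.794  238.5059]
 [397.6471 238.7006]
 [363.8114 196.9463]]
```

View pics/w1.png

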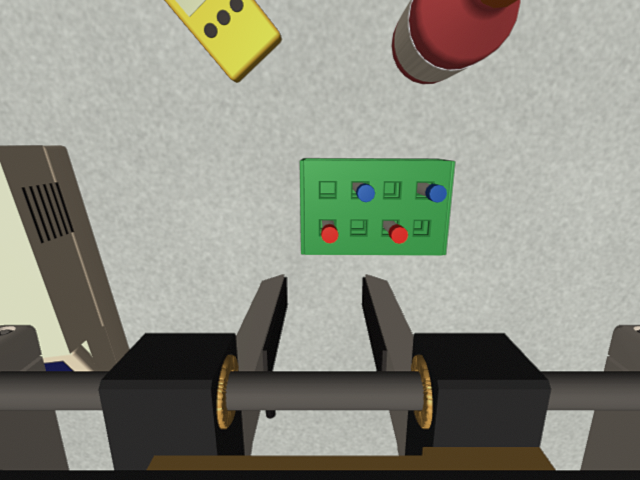

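The wrist view shows the red caps at (330,234) and (399,234) and the blue caps at (366,193) and (437,193). These are about (+2,−4) px from the prediction. I'll compare with the fingertips, whose inner corners are near (287,277) and (363,277).

```bash
python3 - <<'E'
from h import *
from station import telemetry
o=telemetry.get_obs(); c=dict(np.load("pics/w1.npz")); T=rot(o["eef_rot"]);p=o["ee_pos"]
print(c["intrinsics"][0],"cam in tool",(c["origin"]-p)@T, R.from_matrix(T.T@rot(c["rotation"])).as_euler('xyz'))
print("tips",proj(c,[p+T@[x,s*.02025,0] for s in(-1,1) for x in(-.008,.008)]))
im=c["pixels"][:,:,::-1]; hsv=cv2.cvtColor(np.ascontiguousarray(im),cv2.COLOR_BGR2HSV)
for m in(cv2.inRange(hsv,(0,170,90),(6,255,255)),cv2.inRange(hsv,(105,150,60),(122,255,255))):
    m[:150]=0;m[300:]=0;n,_,st,ce=cv2.connectedComponentsWithStats(m)
    for i in range(1,n):
        if st[i][4]>80: print(ce[i],st[i], back(c,ce[i],.084))
E
```

```text
[359.7735   0.     324.23  ] cam in tool [ 0.0786 -0.0016 -0.1789] [-0.2671 -0.0005  1.5706]
tips [[290.0253 307.4674]
 [289.2753 279.9   ]
 [364.6022 307.4956]
 [365.4999 279.9265]]
[398.0292 233.8667] [389 225  19  18 240] [[ 0.5088 -0.3295  0.084 ]]
[329.08   233.8933] [321 226  17  17 225] [[ 0.5146 -0.2706  0.084 ]]
[364.9918 192.3525] [356 184  19  18 244] [[ 0.5472 -0.3037  0.084 ]]
[435.9739 192.4925] [426 184  20  18 268] [[ 0.5412 -0.3625  0.084 ]]
```

>>> carry_out(plan=[[[-2.5, 3.5, 0, 0, 0, 0.003, 40], [0, 0, 20, 0, 0, 0, 40], [0, 0, 20, 0, 0, 0, 40], [0, 0, 20, 0, 0, 0, 40], [0, 0, 20, 0, 0, 0, 40], [0, 0, 20, 0, 0, 0, 40], [0, 0, 15, 0, 0, 0, 40], [0, 0, 15, 0, 0, 0, 40], [0, 0, 10, 0, 0, 0, 40], [0, 0, 5, 0, 0, 0, 40], [0, 0, 0, 0, 0, 0, 40], [0, 0, 0, 0, 0, 0, 40], [0, 0, 0, 0, 0, 0, 10], [0, 0, 0, 0, 0, 0, 10], [0, 0, 0, 0, 0, 0, 10], [0, 0, 0, 0, 0, 0, 10], [0, 0, 0, 0, 0, 0, 10], [0, 0, 0, 0, 0, 0, 10]]])

```text
time_s: 3.32
ee_pos: [0.5086, -0.2724, 0.0608]
eef_rot: [-3.141, -0.0, -0.105]
force: [0.7, 3.4, 2.5]
grip_width: 0.0146
grip_force: 20.0
```

>>> carry_out(plan=[[[0, 0, -15, 0, 0, 0, 10], [0, 0, -18, 0, 0, 0, 10], [0, 0, -18, 0, 0, 0, 10], [0, 0, -18, 0, 0, 0, 10], [0, 0, -18, 0, 0, 0, 10], [0, 0, -20, 0, 0, -0.0683, 10], [0, 0, -18, 0, 0, -0.0683, 10], [-0.3, -15, 0, 0, 0, 0, 10], [-0.6, -35, 0, 0, 0, 0, 10], [-0.6, -35, 0, 0, 0, 0, 10], [-0.6, -35, 0, 0, 0, 0, 10], [-0.6, -35, 0, 0, 0, 0, 10], [-0.6, -35, 0, 0, 0, 0, 10], [-0.6, -35, 0, 0, 0, 0, 10], [-0.6, -35, 0, 0, 0, 0, 10], [-0.6, -35, 0, 0, 0, 0, 10], [-0.6, -35, 0, 0, 0, 0, 10], [-0.6, -35, 0, 0, 0, 0, 10], [-0.6, -29.4, 0, 0, 0, 0, 10], [0, 0, 0, 0, 0, 0, 10]]])

```text
time_s: 4.98
ee_pos: [0.4879, 0.1255, 0.1847]
eef_rot: [-3.141, 0.001, 0.034]
force: [-0.1, -0.9, -1.4]
grip_width: 0.0147
grip_force: 20.0
```

>>> carry_out(plan=[[[0, 0, 5, 0, 0, 0, 10], [0, 0, 5, 0, 0, 0, 10], [0, 0, 0, 0, 0, 0, 10], [0, 0, 0, 0, 0, 0, 10]]])

```text
time_s: 5.32
ee_pos: [0.4889, 0.1203, 0.1748]
eef_rot: [3.141, 0.001, 0.03]
force: [0.3, -0.6, -0.6]
grip_width: 0.0141
grip_force: 20.0
```

```bash
python3 - <<'E'
from h import *
from station import telemetry,optics
o=obs(telemetry); c=look(optics,"wrist","w2")
H=[.47,.0879,.0316]
delta(o,[.4895,.1216,.099],[np.pi,0,.0316])
print("wells",proj(c,w(H,[[.023,y,.092] for y in(.033,.011,-.011,-.033)]+[[.045,.033,.092],[.045,-.033,.092]])))
p=o["ee_pos"];T=rot(o["eef_rot"]); print("held cap top centre",proj(c,p+T@[.0024,0,-.025]),"tip",proj(c,p+T@[.0024,0,.051]))
cv2.imwrite("pics/w2c.png",cv2.resize(cv2.imread("pics/w2.png")[150:400,200:500],(780,650))[:600])
E
```

```text
t 5.3167 p [0.4889 0.1203 0.1748] r [3.1414 0.0011 0.0297] q [ 0.1686  0.2255  1.6888 -0.0001  1.2284  1.7098] F [ 0.3093 -0.6408 -0.5622] w 0.0141 g 19.99993532896042
shift [ 0.7338 -1.2642 75.8002] rotvec [ 0.0002  0.0011 -0.0019]
wells [[322.9244 243.751 ]
 [352.0361 243.6906]
 [381.1492 243.6302]
 [410.2638 243.5697]
 [322.8337 215.1372]
 [412.091  214.9498]]
held cap top centre [[324.704  308.3013]] tip [[324.555  257.8062]]
```

View pics/w2c.png

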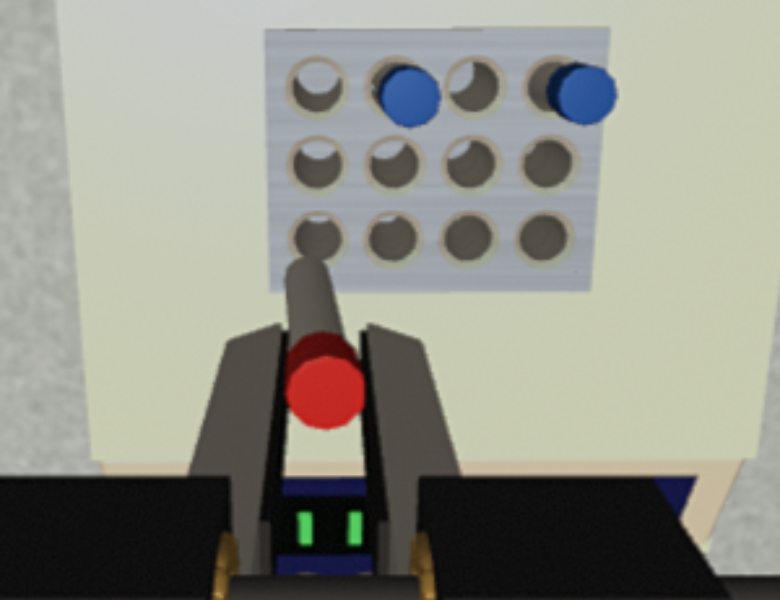

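The wrist crop shows the front-row wells at about (322,241.5) to (409,241), which agrees with the model to within about 2 px. The held cap is at (325,300) and the tube's lower end at about (318.5,257.7), so the tube leans slightly to the left. I'll work out the offset between bottom and well.

```bash
python3 - <<'E'
from h import *
from station import telemetry
o=telemetry.get_obs(); c=dict(np.load("pics/w2.npz")); T=rot(o["eef_rot"]); p=o["ee_pos"]
for n,uv,z in(("bottom",(318.5,257.7),.130),("cap",(325,299.6),.2),("well",(322.3,241.5),.092),("well4",(408.8,241.2),.092)):
    q=back(c,uv,z)[0]; print(n,q,"tool rel mm",(q-p)@T*1e3)
im=cv2.imread("pics/w2.png"); hsv=cv2.cvtColor(im,cv2.COLOR_BGR2HSV)
m=cv2.inRange(hsv,(0,150,120),(8,255,255));n,_,st,ce=cv2.connectedComponentsWithStats(m); print([(ce[i],st[i]) for i in range(1,n) if st[i][4]>300])
E
```

```text
bottom [0.4932 0.1244 0.13  ] tool rel mm [ 4.3033 -3.8938 45.1536]
cap [0.4958 0.1204 0.2   ] tool rel mm [  6.755    0.1966 -24.8471]
well [0.4937 0.1221 0.092 ] tool rel mm [ 4.7358 -1.6041 83.1537]
well4 [0.4959 0.0569 0.092 ] tool rel mm [ 4.9489 63.6429 83.1627]
[(array([324.982 , 300.4468]), array([310, 287,  30,  28, 667], dtype=int32))]
```

>>> carry_out(plan=[[[0.3, 0.8, 12, 0, 0, 0, 10], [0.2, 0.7, 12, 0, 0, 0, 10], [0, 0, 4, 0, 0, 0, 10], [0, 0, 4, 0, 0, 0, 10], [0, 0, 4, 0, 0, 0, 10], [0, 0, 4, 0, 0, 0, 10], [0, 0, 4, 0, 0, 0, 10], [0, 0, 0, 0, 0, 0, 10]]], squeeze=10)

```text
time_s: 6.03
ee_pos: [0.4894, 0.1197, 0.1309]
eef_rot: [3.141, 0.001, 0.031]
force: [0.0, -0.2, -1.0]
grip_width: 0.0149
grip_force: 10.0
```

>>> carry_out(plan=[[[0, -0.5, 4, 0, 0, 0, 10], [0, -0.5, 4, 0, 0, 0, 10], [0, -0.5, 4, 0, 0, 0, 10], [0, -0.5, 4, 0, 0, 0, 10], [0, -0.4, 4, 0, 0, 0, 10], [0, 0, 4, 0, 0, 0, 10], [0, 0, 4, 0, 0, 0, 10], [0, 0, 3, 0, 0, 0, 10], [0, 0, 1, 0, 0, 0, 10], [0, 0, 0, 0, 0, 0, 10], [0, 0, 0, 0, 0, 0, 10]]])

```text
time_s: 6.95
ee_pos: [0.4898, 0.1223, 0.0998]
eef_rot: [-3.141, -0.001, 0.031]
force: [-0.7, -0.5, 5.7]
grip_width: 0.0148
grip_force: 10.0
```

>>> carry_out(plan=[[[0, 0, 0, 0, 0, 0, 36], [0, 0, 0, 0, 0, 0, 36], [0, 0, 0, 0, 0, 0, 36], [0, 0, -8, 0, 0, 0, 36], [0, 0, -20, 0, 0, 0, 36], [0, 0, -20, 0, 0, 0, 36], [0, 0, -25, 0, 0, 0, 36], [0, 20, -20, 0, 0, 0, 36], [0, 36, 0, 0, 0, 0, 36], [0, 36, 0, 0, 0, 0, 36], [0, 36, 0, 0, 0, 0, 36], [0, 36, 0, 0, 0, 0, 36], [0, 36, 0, 0, 0, 0, 36], [0, 36, 0, 0, 0, 0, 36], [0, 36, 0, 0, 0, 0, 36], [0, 36, 0, 0, 0, 0, 36], [0, 36, 0, 0, 0, 0, 36], [0, 36, 0, 0, 0, 0, 36], [0, 36, 0, 0, 0, 0.0668, 36], [0, 36, 0, 0, 0, 0.0668, 36]]])

```text
time_s: 8.62
ee_pos: [0.5012, -0.3314, 0.193]
eef_rot: [3.142, -0.0, -0.105]
force: [0.3, 0.6, 0.6]
grip_width: 0.0359
grip_force: 0.0
```

>>> carry_out(plan=[[[0, 18, 10, 0, 0, 0, 36], [0, 18, 10, 0, 0, 0, 36], [0, 0, 0, 0, 0, 0, 36], [0, 0, 0, 0, 0, 0, 36], [0, 0, 0, 0, 0, 0, 36]]])

```text
time_s: 9.03
ee_pos: [0.4979, -0.3648, 0.1732]
eef_rot: [3.141, -0.0, -0.102]
force: [0.2, 0.4, -0.1]
grip_width: 0.0359
grip_force: 0.0
```

```bash
python3 - <<'E'
from h import *
from station import telemetry,optics
o=obs(telemetry); delta(o,[.5048,-.3298,.060],[np.pi,0,-.102])
c=look(optics,"top","t2"); s=look(optics,"side","s2")
H=[.47,.0879,.0316]; P=w(H,[[.023,.033,.124],[.067,.011,.124]])
print("top pred red,blue",proj(c,P),"side pred",proj(s,P-[0,0,.007]))
for nm,k in(("top",c),("side",s)):
  hsv=cv2.cvtColor(np.ascontiguousarray(k["pixels"][:,:,::-1]),cv2.COLOR_BGR2HSV)
  for col,m in (("red",cv2.inRange(hsv,(0,150,80),(8,255,255))),("blue",cv2.inRange(hsv,(105,150,60),(122,255,255)))):
    n,_,st,ce=cv2.connectedComponentsWithStats(m); print(nm,col,[ce[i].round(1) for i in range(1,n) if 20<st[i][4]<150 and 250<ce[i][0]<310 and 200<ce[i][1]<300])
E
```

```text
t 9.0333 p [ 0.4979 -0.3648  0.1732] r [ 3.1415 -0.0005 -0.1018] q [-0.6917  0.4753  1.3555  0.0001  1.3103  0.9809] F [ 0.1685  0.4444 -0.087 ] w 0.0359 g 0.0
shift [  3.2262 -35.5646 113.1735] rotvec [ 0.0001 -0.0005  0.0002]
top pred red,blue [[255.0314 248.745 ]
 [265.6282 226.2572]] side pred [[306.6937 266.5311]
 [287.4871 258.1645]]
top red [array([256.2, 248.3])]
top blue [array([266.3, 225.8]), array([288., 225.])]
side red [array([306.5, 265.8])]
side blue [array([287.1, 257.5])]
```

Tube 1 is seated at the same height as the blue tubes in both views. Next is tube 2.

>>> carry_out(plan=[[[1.6, -17.8, 0, 0, 0, 0, 36], [1.6, -17.8, 0, 0, 0, 0, 36], [0, 0, 10, 0, 0, 0, 36], [0, 0, 20, 0, 0, 0, 36], [0, 0, 20, 0, 0, 0, 36], [0, 0, 20, 0, 0, 0, 36], [0, 0, 18, 0, 0, 0, 36], [0, 0, 15, 0, 0, 0, 36], [0, 0, 10, 0, 0, 0, 36], [0, 0, 0, 0, 0, 0, 36], [0, 0, 0, 0, 0, 0, 36], [0, 0, 0, 0, 0, 0, 10], [0, 0, 0, 0, 0, 0, 10], [0, 0, 0, 0, 0, 0, 10], [0, 0, 0, 0, 0, 0, 10], [0, 0, 0, 0, 0, 0, 10], [0, 0, 0, 0, 0, 0, 10]]], squeeze=20)

```text
time_s: 10.55
ee_pos: [0.5047, -0.3304, 0.0599]
eef_rot: [3.141, -0.001, -0.102]
force: [-0.7, 1.8, 3.6]
grip_width: 0.0145
grip_force: 20.0
```

>>> carry_out(plan=[[[0, 0, -12, 0, 0, 0, 10], [0, 0, -18, 0, 0, 0, 10], [0, 0, -18, 0, 0, 0, 10], [0, 0, -18, 0, 0, 0, 10], [0, 0, -18, 0, 0, 0, 10], [0, 0, -20, 0, 0, -0.0668, 10], [0, 0, -16, 0, 0, -0.0668, 10], [0, -20, 0, 0, 0, 0, 10], [0.1, -34, 0, 0, 0, 0, 10], [0.1, -34, 0, 0, 0, 0, 10], [0.1, -34, 0, 0, 0, 0, 10], [0.1, -34, 0, 0, 0, 0, 10], [0.1, -34, 0, 0, 0, 0, 10], [0.1, -34, 0, 0, 0, 0, 10], [0.2, -34, 0, 0, 0, 0, 10], [0.2, -34, 0, 0, 0, 0, 10], [0.2, -34, 0, 0, 0, 0, 10], [0.2, -30, 0, 0, 0, 0, 10], [0.1, -20, 0, 0, 0, 0, 10], [0, -10.2, 0, 0, 0, 0, 10]]])

```text
time_s: 12.22
ee_pos: [0.4936, 0.0578, 0.1803]
eef_rot: [-3.141, -0.001, 0.033]
force: [0.8, -0.5, -0.2]
grip_width: 0.0143
grip_force: 20.0
```

>>> carry_out(plan=[[[0, 0, 5, 0, 0, 0, 10], [0, 0, 5, 0, 0, 0, 10], [0, 0, 0, 0, 0, 0, 10], [0, 0, 0, 0, 0, 0, 10]]])

```text
time_s: 12.55
ee_pos: [0.4938, 0.0546, 0.169]
eef_rot: [3.141, 0.001, 0.03]
force: [-0.8, -0.5, -0.3]
grip_width: 0.0143
grip_force: 20.0
```

```bash
python3 - <<'E'
from h import *
from station import telemetry,optics
o=obs(telemetry); c=look(optics,"wrist","w3")
delta(o,[.494,.0557,.099],[np.pi,0,.0316])
im=cv2.imread("pics/w3.png"); hsv=cv2.cvtColor(im,cv2.COLOR_BGR2HSV)
m=cv2.inRange(hsv,(0,150,120),(8,255,255));n,_,st,ce=cv2.connectedComponentsWithStats(m); print([(ce[i],st[i]) for i in range(1,n) if st[i][4]>100])
print("well4",proj(c,w([.47,.0879,.0316],[.023,-.033,.092])))
cv2.imwrite("pics/w3c.png",cv2.resize(im[160:360,200:440],(720,600)))
E
```

```text
t 12.55 p [0.4938 0.0546 0.169 ] r [3.1415 0.0009 0.0299] q [ 0.0364  0.2167  1.7138 -0.0001  1.212   1.5773] F [-0.8007 -0.5296 -0.2946] w 0.0143 g 19.99995768070221
shift [ 0.3365 -1.1507 70.048 ] rotvec [ 0.0001  0.0009 -0.0017]
[(array([225.1477, 260.1108]), array([215, 250,  22,  21, 352], dtype=int32)), (array([324.4263, 305.5929]), array([309, 292,  31,  28, 678], dtype=int32))]
well4 [[323.0722 249.495 ]]
```

View pics/w3c.png

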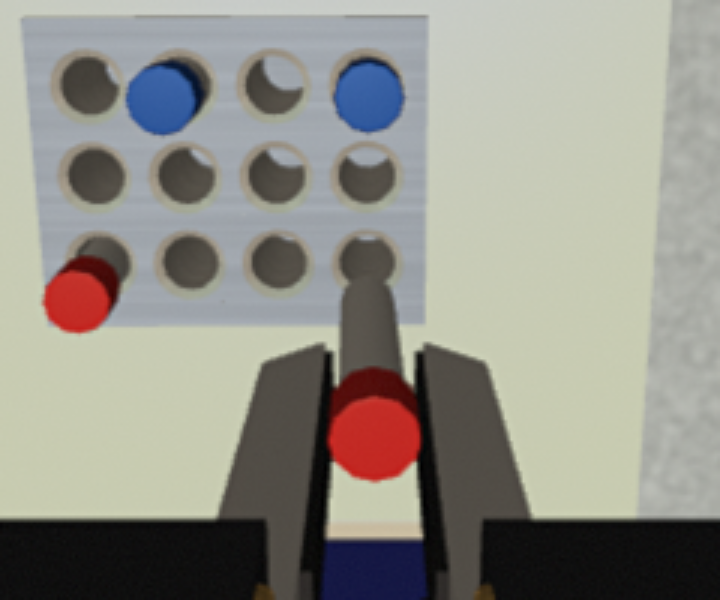

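The image shows well 4 at (322.3,246.7) and the tube's lower end centred near (322.5,261), so it is nearly aligned and the tilt is small. I'll insert it.

>>> carry_out(plan=[[[0.2, -0.2, 10, 0, 0, 0, 10], [0.1, 0, 10, 0, 0, 0, 10], [0, 0, 4, 0, 0, 0, 10], [0, 0, 4, 0, 0, 0, 10], [0, 0, 4, 0, 0, 0, 10], [0, 0, 4, 0, 0, 0, 10], [0, 0, 4, 0, 0, 0, 10], [0, 0, 0, 0, 0, 0, 10]]], squeeze=10)

```text
time_s: 13.27
ee_pos: [0.4939, 0.0559, 0.1287]
eef_rot: [3.142, 0.001, 0.031]
force: [-0.6, 0.2, 0.1]
grip_width: 0.0144
grip_force: 10.0
```

>>> carry_out(plan=[[[0, -0.2, 4, 0, 0, 0, 10], [0, -0.2, 4, 0, 0, 0, 10], [0, 0, 4, 0, 0, 0, 10], [0, 0, 4, 0, 0, 0, 10], [0, 0, 4, 0, 0, 0, 10], [0, 0, 4, 0, 0, 0, 10], [0, 0, 4, 0, 0, 0, 10], [0, 0, 2, 0, 0, 0, 10], [0, 0, 1, 0, 0, 0, 10], [0, 0, 0, 0, 0, 0, 10], [0, 0, 0, 0, 0, 0, 10]]])

```text
time_s: 14.18
ee_pos: [0.4942, 0.0563, 0.0987]
eef_rot: [-3.142, -0.0, 0.031]
force: [-1.2, -0.3, 3.6]
grip_width: 0.0148
grip_force: 10.0
```

>>> carry_out(plan=[[[0, 0, 1.5, 0, 0, 0, 10], [0, 0, 0, 0, 0, 0, 10], [0, 0, 0, 0, 0, 0, 36], [0, 0, 0, 0, 0, 0, 36], [0, 0, 0, 0, 0, 0, 36], [0, 0, -8, 0, 0, 0, 36], [0, 0, -20, 0, 0, 0, 36], [0, 0, -20, 0, 0, 0, 36], [0, 0, -25, 0, 0, 0, 36], [0, 0, -25, 0, 0, -0.11, 36], [0, 0, -25, 0, 0, -0.11, 36], [0, 0, -25, 0, 0, -0.11, 36], [0, 0, -25, 0, 0, -0.11, 36], [0, 0, -25, 0, 0, -0.11, 36], [0, 0, -25, 0, 0, -0.11, 36], [0, 0, -25, 0, 0, -0.11, 36], [0, 0, -20, 0, 0, -0.11, 36], [0, 0, 0, 0, 0, -0.11, 36], [0, 0, 0, 0, 0, -0.11, 36], [0, 0, 0, 0, 0, -0.11, 36]]])

```text
time_s: 15.85
ee_pos: [0.4939, 0.0563, 0.3657]
eef_rot: [3.141, -0.0, 1.247]
force: [-0.5, 0.1, 0.2]
grip_width: 0.0359
grip_force: 0.0
```

```bash
python3 - <<'E'
from h import *
from station import telemetry,optics
o=obs(telemetry)
s=look(optics,"side","s3"); c=look(optics,"top","t3")
H=[.47,.0879,.0316]; P=w(H,[[.023,-.033,.117],[.023,.033,.117],[.067,.011,.117]]); print("pred side",proj(s,P),"top",proj(c,P))
for nm,k in(("side",s),("top",c)):
  hsv=cv2.cvtColor(np.ascontiguousarray(k["pixels"][:,:,::-1]),cv2.COLOR_BGR2HSV)
  for col,m in (("red",cv2.inRange(hsv,(0,150,80),(8,255,255))),("blue",cv2.inRange(hsv,(105,150,60),(122,255,255)))):
    n,_,st,ce=cv2.connectedComponentsWithStats(m); print(nm,col,[ce[i].round(1) for i in range(1,n) if 10<st[i][4]<150 and 250<ce[i][0]<320 and 200<ce[i][1]<300])
# FK fit: planar arm, q2 lean, q3 elbow, tool angle q2+q3+q5
D=[json.loads(l) for l in open("log.txt")]
q=np.array([d[0] for d in D]+[[-1.3736,.3004,1.5215,0,1.3207,-.0666]]); p=np.array([d[1] for d in D]+[[.1434,-.5308,.2050]])
def fk(a,q):
    d1,a1,L2,L3,e,Lt,off=a; A=q[:,1];B=A+q[:,2];C=B+q[:,4]
    r=a1+L2*np.sin(A)+L3*np.sin(B)+e*np.cos(B)+Lt*np.sin(C); z=d1+L2*np.cos(A)+L3*np.cos(B)-e*np.sin(B)+Lt*np.cos(C)
    return np.c_[r*np.cos(q[:,0])-off*np.sin(q[:,0]),r*np.sin(q[:,0])+off*np.cos(q[:,0]),z]
for x0 in([.2,0,.45,.43,0,.3,.036],):
    f=least_squares(lambda a:np.r_[(fk(a,q)-p).ravel()*1e3,(a-x0)*.3],x0); print(f.x,np.abs(fk(f.x,q)-p).max())
E
```

```text
t 15.85 p [0.4939 0.0563 0.3657] r [ 3.141  -0.0003  1.2469] q [0.0398 0.1094 1.3848 0.0001 1.6467 0.3638] F [-0.5349  0.077   0.1642] w 0.0359 g 0.0
pred side [[310.8749 247.3475]
 [306.6937 266.5311]
 [287.4871 258.1645]] top [[288.5398 247.92  ]
 [255.3614 248.9149]
 [265.8816 226.5867]]
side red [array([310.5, 244.9]), array([306.4, 265. ])]
side blue [array([290.4, 243.8]), array([287.2, 256. ])]
top red []
top blue []
[ 0.1968 -0.      0.4243  0.4475  0.041   0.2462  0.0366] 0.00014392922964212573
```

Both red caps sit in line with the seated blue ones. The contact heights (0.0987 and 0.0998) also match tubes that are fully down. Next I finish the yaw and tilt the tool in free space to pin down the tool length in my arm model.

>>> carry_out(plan=[[[0, 0, 0, 0, 0, -0.118, 36], [0, 0, 0, 0, 0, -0.118, 36], [0, 0, 0, 0, 0, -0.119, 36], [0, 0, 0, -0.12, 0, 0, 36], [0, 0, 0, -0.12, 0, 0, 36], [0, 0, 0, -0.12, 0, 0, 36], [0, 0, 0, -0.12, 0, 0, 36], [0, 0, 0, 0, 0, 0, 36], [0, 0, 0, 0, 0, 0, 36]]])

```text
time_s: 16.7
ee_pos: [0.4932, 0.0563, 0.3656]
eef_rot: [2.662, -0.001, 1.594]
force: [0.1, -0.3, 0.1]
grip_width: 0.036
grip_force: 0.0
```

```bash
cat > arm.py <<'E'
from h import *
from station import telemetry
o=obs(telemetry)
D=[json.loads(l) for l in open("log.txt")]
Q=np.array([d[0] for d in D]+[[-1.3736,.3004,1.5215,0,1.3207,-.0666]]); P=np.array([d[1] for d in D]+[[.1434,-.5308,.2050]])
E=np.array([d[2] for d in D]+[[-3.1406,-.0001,.2638]])
Z=lambda a:R.from_euler('z',a); Y=lambda a:R.from_euler('y',a)
def fk(a,q):
    d1,a1,L2,L3,e,Lt,off=a; q=np.atleast_2d(q)
    A=Z(q[:,0])*Y(q[:,1]); B=A*Y(q[:,2]); T=B*Z(q[:,3])*Y(q[:,4])*Z(q[:,5])
    pos=np.c_[a1*np.cos(q[:,0])-off*np.sin(q[:,0]),a1*np.sin(q[:,0])+off*np.cos(q[:,0]),np.full(len(q),d1)]
    return pos+A.apply([0,0,L2])+B.apply([e,0,L3])+T.apply([0,0,Lt]), T
f=least_squares(lambda a:(fk(a,Q)[0]-P).ravel()*1e3,[.2,0,.45,.43,0,.3,.036]); AR=f.x
T=fk(AR,Q)[1]; OFF=(T.inv()*R.from_euler('xyz',E))[-1]   # constant tool rotation
print("arm",AR,"err mm",np.abs(f.fun).max(),"rot err",(T*OFF*R.from_euler('xyz',E).inv()).magnitude().max(),OFF.as_rotvec())
LO=np.array([-3.03,-.79,.23,-1.04,0,-2.55]);HI=np.array([3.03,2.21,2.52,4.18,3.07,2.55])
def ik(p,Rt,q0):
    def g(q):
        x,t=fk(AR,q); return np.r_[(x[0]-p)*10,(t[0]*OFF*Rt.inv()).as_rotvec()]
    s=least_squares(g,np.clip(q0,LO+1e-3,HI-1e-3),bounds=(LO,HI)); return s.x,np.linalg.norm(s.fun)
H=[.47,.0879,.0316]; DOWN=R.from_euler('xyz',[np.pi,0,H[2]+np.pi/2])
def bar(th):  # world bar middle at hood angle th
    a=th+np.arctan2(20,215); r=.2159; return w(H,[.135-r*np.cos(a),0,.09+r*np.sin(a)])[0]
def tool(phi): return DOWN*R.from_euler('x',-phi)
def tcp(th,phi): return bar(th)+tool(phi).apply([0,0,.019])
E
python3 - <<'E'
from arm import *
for pf in(0,20,30,40,50,60,70):
    q=o["qpos"]; out=[]
    for th in np.radians(np.linspace(105,30,16)):
        phi=np.radians(pf)*(np.radians(105)-th)/np.radians(75)
        q,e=ik(tcp(th,phi),tool(phi),q); out.append(e)
    print(pf,"maxerr",max(out),"end q",q)
print("stop bar",bar(np.radians(105)),"end bar",bar(np.radians(30)))
E
```

```text
t 16.7 p [0.4932 0.0563 0.3656] r [ 2.6625 -0.0014  1.5938] q [ 0.0447 -0.1842  1.7362 -0.0097  1.1106  0.0242] F [ 0.0975 -0.2547  0.123 ] w 0.036 g 0.0
arm [0.2212 0.     0.4242 0.4475 0.0409 0.2706 0.0366] err mm 0.040635905133035166 rot err 3.5431023791169305e-05 [-0.      0.      1.5708]
0 maxerr 1.0417069243382973e-11 end q [ 0.1155  0.0554  1.8323 -0.      1.2539  0.0839]
20 maxerr 2.143954024979303e-09 end q [ 0.1361 -0.1324  2.0496 -0.0464  0.8776  0.1279]
30 maxerr 1.7861140792479846e-09 end q [ 0.1494 -0.2107  2.1598 -0.0943  0.6741  0.1759]
40 maxerr 1.7911969839412205e-09 end q [ 0.1646 -0.271   2.2683 -0.1941  0.4581  0.2767]
50 maxerr 1.2277671909375316e-09 end q [ 0.1813 -0.304   2.372  -0.5114  0.2357  0.5962]
60 maxerr 0.0715871069862537 end q [ 0.1439 -0.3189  2.4397 -1.04    0.0643  1.0997]
70 maxerr 0.21630552267262035 end q [ 0.1089 -0.3356  2.4543 -1.0328  0.      1.0665]
stop bar [0.6798 0.0945 0.2925] end bar [0.4288 0.0866 0.2148]
```

>>> carry_out(plan=[[[0, 0, 0, 0.12, 0, -0.009, 26], [0, 0, 0, 0.12, 0, 0, 26], [0, 0, 0, 0.12, 0, 0, 26], [0, 0, 0, 0.12, 0, 0, 26], [4, 23.4, 0, 0, 0, 0, 26], [4, 23.4, 0, 0, 0, 0, 26], [4, 23.4, 0, 0, 0, 0, 26], [4, 23.4, 0, 0, 0, 0, 26], [4, 23.4, 0, 0, 0, 0, 26], [4, 23.4, 0, 0, 0, 0, 26], [4, 23.4, 0, 0, 0, 0, 26], [4, 23.4, 0, 0, 0, 0, 26], [0, 0, 15, 0, 0, 0, 26], [0, 0, 15, 0, 0, 0, 26], [0, 0, 0, 0, 0, 0, 26], [0, 0, 0, 0, 0, 0, 26]]])

```text
time_s: 18.03
ee_pos: [0.6802, 0.0945, 0.334]
eef_rot: [-3.138, 0.004, 1.603]
force: [-0.1, 0.1, 0.6]
grip_width: 0.0269
grip_force: 0.0
```

```bash
python3 - <<'E'
from arm import *
from station import optics
c=look(optics,"wrist","w4"); a=np.radians(105); delta(o,tcp(a,0),DOWN.as_euler('xyz'))
B=bar(a); ax=np.array([-np.sin(.0316),np.cos(.0316),0]); print("bar ends/mid",proj(c,[B-.06*ax,B,B+.06*ax])); Tm=rot(o["eef_rot"])
print("tips",proj(c,[o["ee_pos"]+Tm@[0,s*.013,0] for s in(-1,1)]))
E
```

```text
t 18.0333 p [0.6802 0.0945 0.334 ] r [-3.1379  0.0038  1.6032] q [ 0.0861  0.5977  0.8089 -0.0037  1.7389  0.0531] F [-0.1375  0.128   0.6207] w 0.0269 g 0.0
arm [0.2212 0.     0.4242 0.4475 0.0409 0.2706 0.0366] err mm 0.04082308626829345 rot err 3.5431023791169305e-05 [-0.      0.      1.5708]
shift [ 0.3183 -0.1314 60.5723] rotvec [-0.0037  0.0038  0.0008]
bar ends/mid [[323.3759 347.0778]
 [323.37   265.2178]
 [323.3633 171.1585]]
tips [[299.4138 291.3603]
 [347.8955 291.3285]]
```

View pics/w4.png

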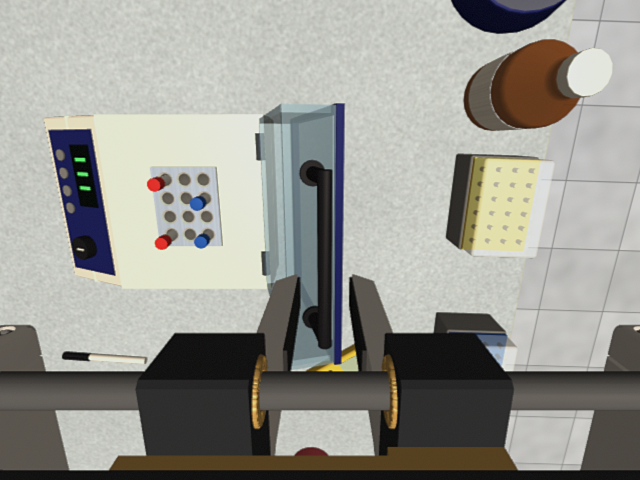

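The bar lies at column 324, rows 170–347, as predicted and centred between the fingertips. Both red tubes are in their wells. I'll descend and pinch the bar.

>>> carry_out(plan=[[[0.3, 0, 12, -0.004, 0.004, 0, 26], [0, 0, 16, 0, 0, 0, 26], [0, 0, 16, 0, 0, 0, 26], [0, 0, 10, 0, 0, 0, 26], [0, 0, 6, 0, 0, 0, 26], [0, 0, 0, 0, 0, 0, 26], [0, 0, 0, 0, 0, 0, 26], [0, 0, 0, 0, 0, 0, 5], [0, 0, 0, 0, 0, 0, 5], [0, 0, 0, 0, 0, 0, 5], [0, 0, 0, 0, 0, 0, 5], [0, 0, 0, 0, 0, 0, 5], [0, 0, 0, 0, 0, 0, 5], [0, 0, 0, 0, 0, 0, 5]]], squeeze=40)

```text
time_s: 19.25
ee_pos: [0.6802, 0.0948, 0.2755]
eef_rot: [3.137, -0.0, 1.605]
force: [-4.6, -0.6, 5.5]
grip_width: 0.0085
grip_force: 40.0
```

```bash
python3 - <<'E'
from arm import *
# swing 105->30 deg, phi 0->35: rows of (tool y, tool z, rot x) in tool axes as they stand
N=38; q=o["qpos"]; qp=None; s=np.linspace(0,1,N+1); s=(1-np.cos(np.pi*s))/2*.5+.5*s
p,Rt=tcp(np.radians(105),0),tool(0)
delta(o,p,DOWN.as_euler('xyz'))
for i in range(N+1):
    th=np.radians(105-75*s[i]);phi=np.radians(35)*s[i]
    n,Rn=tcp(th,phi),tool(phi); d=Rt.inv().apply(n-p)*1e3; rv=(Rt.inv()*Rn).as_rotvec(); p,Rt=n,Rn
    qn,e=ik(n,Rn,q); print(i,np.degrees(th).round(1),d.round(1),rv.round(4)[0],n.round(4),"jv",(np.abs(qn-q).max()*12).round(2)); q=qn
E
```

```text
t 19.25 p [0.6802 0.0948 0.2755] r [ 3.1372 -0.0003  1.6046] q [0.0851 0.5902 0.9506 0.0001 1.5964 0.0513] F [-4.6218 -0.6039  5.4894] w 0.0085 g 40.00159978866577
arm [0.2212 0.     0.4242 0.4475 0.0409 0.2706 0.0366] err mm 0.040993237339082 rot err 3.5431023791169305e-05 [-0.      0.      1.5708]
shift [-0.2625 -0.3835  2.0549] rotvec [ 0.0044 -0.0003  0.0022]
0 105.0 [0. 0. 0.] 0.0 [0.6798 0.0945 0.2735] jv 0.03
1 103.9 [-0.  -3.6 -1.3] -0.0086 [0.6763 0.0944 0.2748] jv 0.26
2 102.8 [-0.  -4.  -1.5] -0.0096 [0.6723 0.0943 0.2762] jv 0.29
3 101.5 [ 0.  -4.5 -1.6] -0.0106 [0.6678 0.0942 0.2777] jv 0.31
4 100.0 [ 0.  -4.9 -1.6] -0.0116 [0.6628 0.094  0.2792] jv 0.34
5 98.5 [-0.  -5.3 -1.7] -0.0126 [0.6574 0.0938 0.2807] jv 0.36
6 96.8 [ 0.  -5.8 -1.7] -0.0136 [0.6516 0.0936 0.2821] jv 0.39
7 95.0 [-0.  -6.2 -1.7] -0.0145 [0.6453 0.0934 0.2834] jv 0.41
8 93.2 [-0.  -6.6 -1.7] -0.0154 [0.6385 0.0932 0.2846] jv 0.43
9 91.2 [ 0.  -7.  -1.7] -0.0162 [0.6314 0.093  0.2856] jv 0.45
10 89.1 [-0.  -7.4 -1.6] -0.017 [0.6239 0.0928 0.2864] jv 0.46
11 86.9 [-0.  -7.7 -1.5] -0.0177 [0.6161 0.092
[... 1039 characters left out ...]
28 45.9 [ 0.  -7.7  1.6] -0.0177 [0.4786 0.0882 0.2415] jv 0.4
29 43.8 [-0.  -7.3  1.7] -0.017 [0.4729 0.088  0.2366] jv 0.38
30 41.8 [ 0.  -7.   1.7] -0.0162 [0.4676 0.0878 0.2318] jv 0.36
31 40.0 [ 0.  -6.6  1.8] -0.0154 [0.4627 0.0877 0.227 ] jv 0.35
32 38.2 [-0.  -6.2  1.8] -0.0145 [0.4582 0.0875 0.2223] jv 0.33
33 36.5 [ 0.  -5.8  1.7] -0.0136 [0.4542 0.0874 0.2179] jv 0.32
34 35.0 [-0.  -5.3  1.7] -0.0126 [0.4506 0.0873 0.2136] jv 0.3
35 33.5 [-0.  -4.9  1.6] -0.0116 [0.4473 0.0872 0.2096] jv 0.28
36 32.2 [-0.  -4.5  1.6] -0.0106 [0.4444 0.0871 0.2058] jv 0.26
37 31.1 [ 0.  -4.   1.5] -0.0096 [0.4419 0.087  0.2024] jv 0.24
38 30.0 [ 0.  -3.6  1.3] -0.0086 [0.4397 0.0869 0.1992] jv 0.22
```

>>> carry_out(plan=[[[0, -3.6, -1.3, -0.0086, 0, 0, 5], [0, -4.0, -1.5, -0.0096, 0, 0, 5], [0, -4.5, -1.6, -0.0106, 0, 0, 5], [0, -4.9, -1.6, -0.0116, 0, 0, 5], [0, -5.3, -1.7, -0.0126, 0, 0, 5], [0, -5.8, -1.7, -0.0136, 0, 0, 5], [0, -6.2, -1.7, -0.0145, 0, 0, 5], [0, -6.6, -1.7, -0.0154, 0, 0, 5], [0, -7.0, -1.7, -0.0162, 0, 0, 5], [0, -7.4, -1.6, -0.017, 0, 0, 5], [0, -7.7, -1.5, -0.0177, 0, 0, 5], [0, -8.0, -1.4, -0.0183, 0, 0, 5], [0, -8.3, -1.3, -0.0189, 0, 0, 5], [0, -4.0, -0.6, -0.009, 0, 0, 5], [0, 0, 0, 0, 0, 0, 5]]])

```text
time_s: 20.5
ee_pos: [0.5955, 0.0921, 0.2888]
eef_rot: [2.942, -0.001, 1.605]
force: [1.0, 1.6, 6.8]
grip_width: 0.009
grip_force: 40.0
```

```bash
python3 - <<'E'
from arm import *
a=np.radians(81.2); delta(o,tcp(a,np.radians(35)*(105-81.2)/75),tool(np.radians(35)*(105-81.2)/75).as_euler('xyz'))
G=o["ee_pos"]-rot(o["eef_rot"])@[0,0,.019]; h=w(H,[.135,0,.09])[0]; v=G-h
print("hood est",np.degrees(np.arctan2(v[2],-v[:2]@[np.cos(.0316),np.sin(.0316)]))-5.3,"radius",np.linalg.norm(v))
E
```

```text
t 20.5 p [0.5955 0.0921 0.2888] r [ 2.9417 -0.0006  1.6049] q [ 0.0981  0.2512  1.4029 -0.0126  1.2879  0.0664] F [1.0174 1.5599 6.7763] w 0.009 g 40.00252604484558
arm [0.2212 0.     0.4242 0.4475 0.0409 0.2706 0.0366] err mm 0.04112108002485293 rot err 3.5431023791169305e-05 [-0.      0.      1.5708]
shift [-0.2295 -0.4134  1.9025] rotvec [ 0.0061 -0.0011  0.0023]
hood est 81.22260140886263 radius 0.21782602861763953
```

>>> carry_out(plan=[[[0, -4.5, -1.3, -0.0104, 0, 0, 5], [0, -8.7, -1.5, -0.0198, 0, 0, 5], [0, -8.9, -0.9, -0.0201, 0, 0, 5], [0, -9.0, -0.5, -0.0204, 0, 0, 5], [0, -9.1, -0.3, -0.0206, 0, 0, 5], [0, -9.2, -0.1, -0.0206, 0, 0, 5], [0, -9.2, 0.2, -0.0206, 0, 0, 5], [0, -9.1, 0.4, -0.0206, 0, 0, 5], [0, -9.0, 0.6, -0.0204, 0, 0, 5], [0, -8.9, 0.8, -0.0201, 0, 0, 5], [0, -8.7, 1.0, -0.0198, 0, 0, 5], [0, -8.5, 1.2, -0.0194, 0, 0, 5], [0, -6.0, 1.0, -0.0137, 0, 0, 5], [0, -2.3, 0.3, -0.0052, 0, 0, 5], [0, 0, 0, 0, 0, 0, 5]]])

```text
time_s: 21.75
ee_pos: [0.491, 0.0886, 0.2522]
eef_rot: [2.694, -0.001, 1.605]
force: [0.7, 4.8, -2.0]
grip_width: 0.0087
grip_force: 40.0
```

```bash
cat > chk.py <<'E'
from arm import *
G=o["ee_pos"]-rot(o["eef_rot"])@[0,0,.019]; h=w(H,[.135,0,.09])[0]; v=G-h
t=np.degrees(np.arctan2(v[2],-v[:2]@[np.cos(.0316),np.sin(.0316)]))-5.3
print("hood est",t,"radius",np.linalg.norm(v)); f=np.radians(35)*(105-t)/75
delta(o,tcp(np.radians(t),f),tool(f).as_euler('xyz'))
E
python3 chk.py
```

```text
t 21.75 p [0.491  0.0886 0.2522] r [ 2.6938 -0.0006  1.6049] q [ 0.1266 -0.1016  1.9146 -0.0511  0.883   0.1161] F [ 0.6824  4.7563 -2.0213] w 0.0087 g 39.999014139175415
arm [0.2212 0.     0.4242 0.4475 0.0409 0.2706 0.0366] err mm 0.041116138516761325 rot err 3.5431023791169305e-05 [-0.      0.      1.5708]
hood est 50.437274500674775 radius 0.2170147565748911
shift [-0.0497  0.1561  1.0939] rotvec [ 0.0034 -0.0016  0.002 ]
```

>>> carry_out(plan=[[[0, -4.0, 0.7, -0.0092, 0, 0, 5], [0, -7.0, 1.4, -0.016, 0, 0, 5], [0, -7.5, 1.6, -0.0175, 0, 0, 5], [0, -7.3, 1.7, -0.017, 0, 0, 5], [0, -7.0, 1.7, -0.0162, 0, 0, 5], [0, -6.6, 1.8, -0.0154, 0, 0, 5], [0, -6.2, 1.8, -0.0145, 0, 0, 5], [0, -5.8, 1.7, -0.0136, 0, 0, 5], [0, -5.3, 1.7, -0.0126, 0, 0, 5], [0, -4.9, 1.6, -0.0116, 0, 0, 5], [0, -4.5, 1.6, -0.0106, 0, 0, 5], [0, -4.0, 1.5, -0.0096, 0, 0, 5], [0, -3.6, 1.3, -0.0086, 0, 0, 5], [0, 0, 0, 0, 0, 0, 5], [0, 0, 0, 0, 0, 0, 5], [0, 0, 0, 0, 0, 0, 5]]])

```text
time_s: 23.08
ee_pos: [0.4384, 0.0866, 0.1984]
eef_rot: [2.521, -0.0, 1.605]
force: [-0.9, 5.2, -1.2]
grip_width: 0.0085
grip_force: 40.0
```

```bash
python3 chk.py; python3 - <<'E'
from h import *
from station import optics
look(optics,"side","s9")
E
```

```text
t 23.0833 p [0.4384 0.0866 0.1984] r [ 2.5208 -0.0003  1.6046] q [ 0.1561 -0.2504  2.2254 -0.135   0.5534  0.2149] F [-0.9277  5.1551 -1.2133] w 0.0085 g 39.9994432926178
arm [0.2212 0.     0.4242 0.4475 0.0409 0.2706 0.0366] err mm 0.04105373708951365 rot err 3.5431023791169305e-05 [-0.      0.      1.5708]
hood est 29.58257632264935 radius 0.21663811585298606
shift [0.2503 0.1741 0.6771] rotvec [ 0.0066 -0.0015  0.0016]
```

View pics/s9.png

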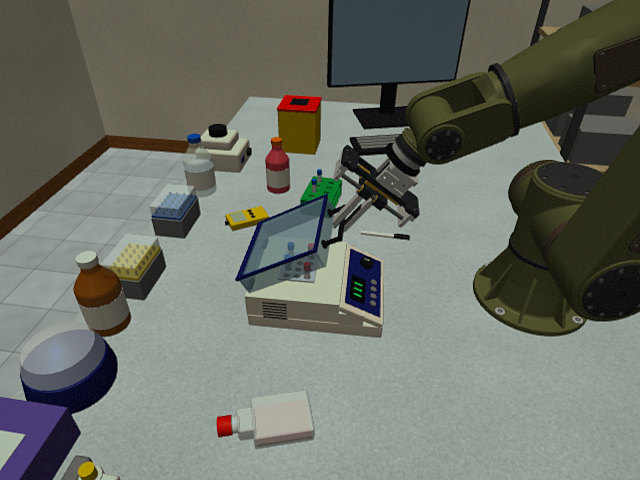

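The side view shows the hood held by its bar at about 30° (gripper at about (340,225)). The red tubes stand in the block under it and the bystanders have not moved. I'm handing in.

```bash
python3 -c "
from station import ctrl
print(ctrl.hand_in())"
```

```text
the job is handed in; nothing more can be done
None
```

Job handed in at about 23 s: both red-capped tubes are pushed fully down in the two outer front-row wells (well1 and well4), and the arm is still holding the hood's handle with the hood open about 30° (29.6° worked out from the arm's pose).

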